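# Pack seven sanding drums honeycomb-fashion in their round tin

### The job

Put the two sanding drums left on the bench away with the five in the round tin, so that all seven stand upright, shank up, flat on its floor in a honeycomb: six round the wall and one in the middle. Two of the five stand loose and split up the free room, so first close the drums up to open a place wide enough. Knock no drum over, leave the tin standing about where it is, and do not disturb the jar, the lid or the try square.

Things in the scene. Friction and masses are not known exactly. Their poses are not given: they have to be found in the camera images.
- tin_floor (a point): Centre of the inner floor of an open round blue tin standing loose on the bench (0.45 kg). Straight walls, inner diameter 170 mm, outer 178 mm, 60 mm tall in all; inner floor 3 mm above the bench; z up. The bore is just 2 mm wider than three drums side by side, so seven fit only as a honeycomb. The tin with its drums slides on the bench if pushed sideways with some 6 to 13 N.
- drum_a_mid (a point): Sanding drum standing in the tin; point on its axis 50 mm above its underside (half-way up), z along the shank. Brown abrasive cylinder 56 mm across, 0 to 50 mm up, lower rim bevelled (52 mm across at the bottom, full width from 3 mm up); washer 38 mm and nut 22 mm across, 50 to 60 mm up; bare steel shank 12 mm across, 60 to 100 mm up, the part to grip. About 0.22 kg.
- drum_b_mid (a point): A drum like drum_a (same size, point and axes), in the tin. At the start a, b and c (b between) stand close together along the wall, d and e loose and apart, d nearer c, e nearer a, so that none of the three gaps left takes a drum; in the final honeycomb the outer six stand against the wall, 57 mm from the tin's axis.
- drum_c_mid (a point): A drum like drum_a, in the tin. Gripped by the shank, a drum can be lifted, or dragged over the tin's floor until it meets the wall or another drum.
- drum_d_mid (a point): A drum like drum_a (same size, point and axes), in the tin.
- drum_e_mid (a point): A drum like drum_a (same size, point and axes), in the tin.
- drum_f_mid (a point): A drum like drum_a (same size, point and axes), standing on the bench outside the tin, shank up.
- drum_g_mid (a point): A drum like drum_a (same size, point and axes), standing on the bench outside the tin, shank up.
- wax: Bystander: amber jar with a yellow cap, 72 mm across, 75 mm tall, standing on the bench beside the two outside drums; origin under its centre.
- tin_lid: Bystander: the tin's deep blue lid lying open side down on the bench, 180 mm across, 58 mm tall; origin under its centre.
- square: Bystander: try square lying flat, stock 120 mm, blade 200 mm long, 16 mm thick; origin under the stock's centre.
Things that resemble listed ones, but are neither listed nor needed, are in the scene too. What is shaped like the part that bears drum_e_mid but red is not meant.

How it is judged (in metres and radians):
At the end, for the whole second after the job is handed in: All seven drums stand in the tin, undersides within 2.5 mm of its inner floor, leaning less than 0.06 rad, axes within 61 mm of the tin's axis, one of them within 12 mm of it, all at rest (under 20 mm/s); the tin stands flat on the bench (z of drum_a_mid in the frame of tin_floor between 0.045 and 0.0525 m and horizontal distance between each of drum_a_mid, drum_b_mid, drum_c_mid, drum_d_mid, drum_e_mid, drum_f_mid, drum_g_mid and tin_floor below 0.061 m and angle between each of drum_a_mid, drum_b_mid, drum_c_mid, drum_d_mid, drum_e_mid, drum_f_mid, drum_g_mid's own z axis and vertical below 0.06 rad and linear speed of each of drum_a, drum_b, drum_c, drum_d, drum_e, drum_f, drum_g below 0.02 m/s and z of drum_b_mid in the frame of tin_floor between 0.045 and 0.0525 m and z of drum_c_mid in the frame of tin_floor between 0.045 and 0.0525 m and z of drum_d_mid in the frame of tin_floor between 0.045 and 0.0525 m and z of drum_e_mid in the frame of tin_floor between 0.045 and 0.0525 m and z of drum_f_mid in the frame of tin_floor between 0.045 and 0.0525 m and z of drum_g_mid in the frame of tin_floor between 0.045 and 0.0525 m and horizontal distance between any of drum_a_mid, drum_b_mid, drum_c_mid, drum_d_mid, drum_e_mid, drum_f_mid, drum_g_mid and tin_floor below 0.012 m and angle between tin_floor's own z axis and vertical below 0.03 rad and height (world z) of tin_floor below 0.006 m); the robot touches nothing.
It fails at once if a sanding drum is knocked over (leans more than 45 degrees) (angle between any of drum_a_mid, drum_b_mid, drum_c_mid, drum_d_mid, drum_e_mid, drum_f_mid, drum_g_mid's own z axis and vertical above 0.79 rad).
It fails at once if the tin is tipped by more than 15 degrees or shoved more than 100 mm from where it stood (angle between tin_floor's own z axis and vertical above 0.26 rad or distance of tin_floor from where it was at the start of the episode above 0.1 m).
It fails at once if the jar, the lid or the try square is moved by more than 20 mm (distance of any of wax, tin_lid, square from where it was at the start of the episode above 0.02 m).
It also fails if it takes over 72 s, if anything falls off the work surface, if the arm or the gripper's body presses on something with over 40 N, if the wrist force passes 120 N, or if a joint passes its speed limit or range.

### The arm

A 6-joint arm with a two-finger parallel gripper is mounted at the origin on the work surface. World frame = base frame: x ahead of the robot, y to its left, z up, the work surface at z = 0. Lengths are in m, angles in degrees, forces in N, time in s.
With the tool pointing down it reaches from about 0.325 to 0.775 m from the base axis. Payload 5.5 kg.
Tool frame: the origin (TCP) lies at the very end of the fingers, on their centre line; the grasp point (between the pads) lies 19 mm behind it; z points along the fingers, y is the line along which they close (so a half turn about z gives the same grasp; the last joint's range is limited). The gripper opens to 88 mm and grips with 3 to 60 N. Pads are 20 mm wide; open, the fingers measure 115 mm over their backs; the gripper's body (75 mm by 178 mm) begins 61 mm behind the grasp point.
Start: joints at [-79.395, 5.22, 70.514, -0, 104.267, -3.249], TCP at [0.144, -0.583, 0.223] pointing down, gripper open.
Joint ranges: [-164.24, 164.24], [-49.07, 125.15], [9.68, 141.18], [-86.29, 266.29], [3.28, 154.24], [-151.56, 151.56]. Speed limits (degrees/s): [147.25, 147.25, 172.46, 180, 180, 180].

### API

Orientations are given as [roll, pitch, yaw] about the fixed x, y, z axes, in that order (R = Rz(yaw) Ry(pitch) Rx(roll)).
In Python, from station import status, read_camera, camera_params, workorder gives the robot as it stands.
- The arm moves only by the shell command python3 -m pendant 'ROWS'. ROWS is JSON, a list of rows, each a list of 7 numbers: the shift along the tool's x, y, z scaled (see below), then the turn, a rotation vector about the tool's x, y, z scaled (see below), then the closure, from 0 (fully open) to 1 (shut). In form: [[tx, ty, tz, ax, ay, az, fingers], ...]. A call has 1 to 10 rows; each row is the pose to reach, as a shift and turn from the pose commanded when the call began, along the tool's axes at that moment; what a row does not reach only later rows make up. The controller multiplies each number of a shift by 100 mm and each number of a turn by 90 degrees. A row lasts 1/12 s, in which the tool goes at most 41.7 mm and 7.16 degrees, less where a joint would pass 70% of its speed; a pose out of reach is approached as far as the arm can. A call with a number of a shift or a turn outside -1 to 1 is refused whole. A call with a gripper value outside its range is refused whole. The fingers move at their own pace and stop on an object; the grip force is fixed at half the most. Time passes only in rows, so rows that repeat a pose let the fingers close. It gives the time, the measured TCP pose, the force, the opening and the grip force at its end, in the units of the state.
- status.get_state(): the state, without advancing time (a new reading comes with each control period).
- read_camera(name): name is "side" or "top" or "wrist"; returns the picture (400x640x3 uint8, red, green, blue); there is no depth.
- camera_params(name): a dict with "mtx" (3x3 intrinsics, pixels), "rvec" (rotation vector, rad) and "tvec" (3), from world to camera coordinates, as OpenCV has them. Camera axes: x right, y down, z forward; pixel columns grow to the right and rows downward; lengths in m; the calibration is good to about 2 mm. A picture is of the moment at which its call begins: read the wrist's pose just before it. camera_params takes no time and is no camera call; for the wrist camera it gives the pose at the moment of the call.
- workorder.finish_job(): hands the job in; it is judged then, once.
The state is a dict: "t": time; "joints": joint angles; "joint_vel": joint speeds; "tau": joint torques, N m; "tool_pos": TCP position; "ee_rot": TCP orientation; "wrist_force": force on the tool from outside, world axes, zero at the start; "ft_torque": the same for the moment, N m; "gripper_width": finger opening in m; "grip_force": force on a finger pad.
Only numpy, scipy, OpenCV 4.12 (cv2) and the standard library are available. Lean on these libraries where they do the work, as an engineer would, in place of code of your own. Each camera call takes 0.05 s, during which the arm holds its last target. There are 200 camera calls.

## Working session

There is one attempt and no reset: what is moved stays moved. The work goes in short steps, Python scripts to look and compute and a shell command to move; the robot and the scene stay as the last step left them, time stands still between calls to the robot, and variables do not carry over. Pictures are saved under pics/ and viewed, at most 10 in all, crops included, and the job is handed in when it is done.

```bash
mkdir -p pics; ls; python3 - <<'E'
from station import status, read_camera, camera_params
import cv2
s=status.get_state(); print(s['tool_pos'],s['ee_rot'],s['t'])
for n in ("top","side"):
    cv2.imwrite(f"pics/{n}0.png",read_camera(n)[:,:,::-1])
    print(camera_params(n))
E
```

```text
pics
[ 0.14361208 -0.58226044  0.22152137] [-1.79889269e+02 -5.87399035e-03  1.38554890e+01] 0.0
{'mtx': array([[453.87126343,   0.        , 321.80845586],
       [  0.        , 453.87126343, 199.23785022],
       [  0.        ,   0.        ,   1.        ]]), 'rvec': array([ 2.16821932, -2.14689223,  0.12493289]), 'tvec': array([0.07368761, 0.59629762, 1.38467098])}
{'mtx': array([[517.93645447,   0.        , 317.40530499],
       [  0.        , 517.93645447, 190.90658086],
       [  0.        ,   0.        ,   1.        ]]), 'rvec': array([ 0.28822962, -2.84913301,  1.14190328]), 'tvec': array([0.58088998, 0.07844699, 1.23019588])}
```

View pics/top0.png

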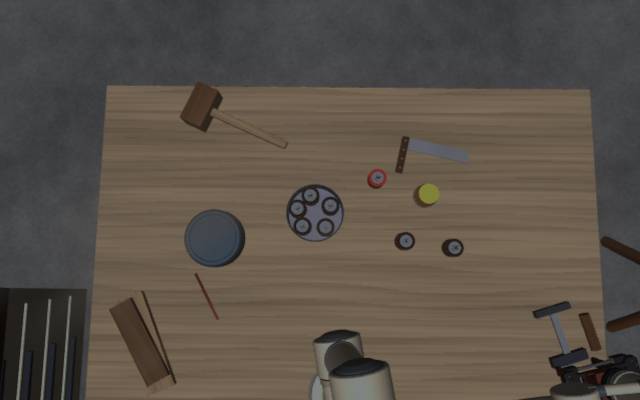

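View pics/side0.png

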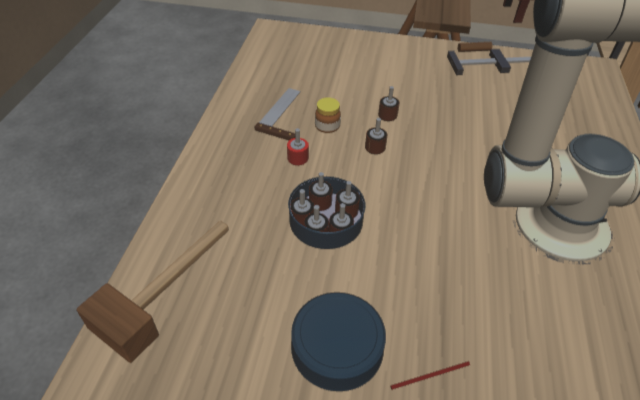

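```bash
cat > h.py <<'E'
import numpy as np,cv2
from station import status, read_camera, camera_params
from scipy.spatial.transform import Rotation as R
def back(p,n,z,cp=None):
    c=cp or camera_params(n); Rm=cv2.Rodrigues(c['rvec'])[0]; o=-Rm.T@np.ravel(c['tvec'])
    d=Rm.T@np.linalg.inv(c['mtx'])@[p[0],p[1],1]
    return o+d*(z-o[2])/d[2]
def proj(P,n,cp=None):
    c=cp or camera_params(n)
    return cv2.projectPoints(np.array(P,float).reshape(-1,1,3),c['rvec'],c['tvec'],c['mtx'],None)[0][:,0]
def go(x,y,z,yaw=None):
    "print the shift in row units from the present pose to the target, and the turn"
    s=status.get_state(); Rt=R.from_euler('xyz',s['ee_rot'],degrees=True)
    T=Rt if yaw is None else R.from_euler('xyz',[180,0,yaw],degrees=True)
    print('shift',np.round(Rt.inv().apply(np.array([x,y,z])-s['tool_pos'])/.1,3),'turn',np.round((Rt.inv()*T).as_rotvec(degrees=True)/90,3))
E
python3 - <<'E'
import cv2
im=cv2.imread('pics/top0.png')[150:270,280:480]
cv2.imwrite('pics/topc.png',cv2.resize(im,None,fx=4,fy=4,interpolation=cv2.INTER_CUBIC))
from h import *
for p in [(310,195),(331,205),(326,227),(303,226),(297,208)]: print(back(p,'top',.1))
print('f,g',back((405,240),'top',.1),back((455,247),'top',.1), 'wax',back((429,194),'top',.075),'tin',back((315,213),'top',.06))
s=status.get_state();print(s['gripper_width'],s['t'])
E
```

```text
[0.60024944 0.1147193  0.1       ]
[0.57077554 0.05167521 0.1       ]
[0.5050135  0.06599868 0.1       ]
[0.5073053 0.1342648 0.1      ]
[0.5607961 0.1529638 0.1      ]
f,g [ 0.46892782 -0.16768248  0.1       ] [ 0.44983838 -0.31469813  0.1       ] wax [ 0.61005166 -0.24682052  0.075     ] tin [0.54994794 0.0999028  0.06      ]
0.08824099288469421 0.1
```

View pics/topc.png

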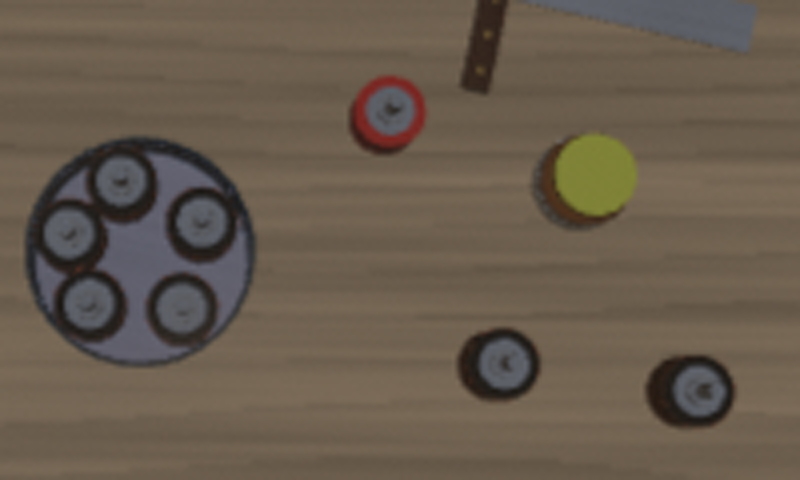

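```bash
python3 - <<'E'
from h import *
f=lambda u,v:(u/4+280-.4,v/4+150-.4)
for n,p in dict(p1=(122,180),p2=(202,218),p3=(182,308),p4=(90,303),p5=(68,230),f=(507,362),g=(706,390)).items(): print(n,back(f(*p),'top',.103 if n[0]=='p' else .1))
print('tin',back(f(140,251),'top',.06))
go(.535,.06,.33)
c=camera_params('wrist'); Rm=cv2.Rodrigues(c['rvec'])[0]; print('cam',-Rm.T@np.ravel(c['tvec']),Rm[2],c['mtx'][0,0])
E
```

```text
p1 [0.60106718 0.11434314 0.103     ]
p2 [0.5731207  0.05442191 0.103     ]
p3 [0.50599392 0.06868775 0.103     ]
p4 [0.50902175 0.13682194 0.103     ]
p5 [0.56317413 0.15402022 0.103     ]
f [ 0.46867327 -0.17166373  0.1       ]
g [ 0.44957771 -0.3179291   0.1       ]
tin [0.55193587 0.10115304 0.06      ]
shift [ 5.338 -5.301 -1.074] turn [0. 0. 0.]
cam [ 0.22515333 -0.56259016  0.383857  ] [-0.29414798 -0.07045153 -0.95315977] 281.2436862568409
```

```bash
R='[[0.3,-0.3,-0.2,0,0,0,0.6],[0.6,-0.6,-0.2,0,0,0,0.6],[0.89,-0.885,-0.2,0,0,0,0.6],[0.89,-0.885,-0.2,0,0,0,0.6]]'
python3 -m pendant '[[0.3,-0.3,-0.2,0,0,0,0.6],[0.6,-0.6,-0.2,0,0,0,0.6],[0.89,-0.885,-0.2,0,0,0,0.6],[0.89,-0.885,-0.2,0,0,0,0.6]]'
python3 -m pendant '[[0.3,-0.3,-0.2,0,0,0,0.6],[0.6,-0.6,-0.2,0,0,0,0.6],[0.89,-0.885,-0.2,0,0,0,0.6],[0.89,-0.885,-0.2,0,0,0,0.6]]' >/dev/null
python3 -m pendant '[[0.3,-0.3,-0.2,0,0,0,0.6],[0.6,-0.6,-0.2,0,0,0,0.6],[0.89,-0.885,-0.2,0,0,0,0.6],[0.89,-0.885,-0.2,0,0,0,0.6]]' >/dev/null
python3 -m pendant '[[0.3,-0.3,-0.2,0,0,0,0.6],[0.6,-0.6,-0.2,0,0,0,0.6],[0.89,-0.885,-0.2,0,0,0,0.6],[0.89,-0.885,-0.2,0,0,0,0.6]]' >/dev/null
python3 -m pendant '[[0.3,-0.3,-0.2,0,0,0,0.6],[0.6,-0.6,-0.2,0,0,0,0.6],[0.89,-0.885,-0.2,0,0,0,0.6],[0.89,-0.885,-0.2,0,0,0,0.6]]' >/dev/null
python3 -m pendant '[[0.3,-0.3,-0.1,0,0,0,0.6],[0.6,-0.6,-0.1,0,0,0,0.6],[0.89,-0.885,-0.1,0,0,0,0.6],[0.89,-0.885,-0.1,0,0,0,0.6],[0.89,-0.885,-0.1,0,0,0,0.6]]'
python3 - <<'E'
from h import *
cp=camera_params('wrist'); np.save('cp1.npy',cp,allow_pickle=True)
im=read_camera('wrist')[:,:,::-1]; cv2.imwrite('pics/w1raw.png',im)
P=[(0.601,.1143,.103),(.573,.0544,.103),(.506,.0687,.103),(.509,.1368,.103),(.563,.154,.103),(.552,.101,.06)]
print(proj(P,'wrist',cp).round())
cv2.imwrite('pics/w1.png',cv2.resize(im,(800,500)))
E
```

```text
t: 0.43
tool_pos: [0.2116, -0.4714, 0.2435]
ee_rot: [-180.0, -0.1, 14.1]
wrist_force: [-0.0, 0.7, -0.9]
gripper_width: 0.0647
grip_force: 0.0
t: 2.18
tool_pos: [0.5359, 0.0608, 0.3304]
ee_rot: [-180.0, 0.2, 14.0]
wrist_force: [-0.5, -1.1, -0.4]
gripper_width: 0.0351
grip_force: 0.0
[[289. 116.]
 [328. 148.]
 [306. 191.]
 [260. 178.]
 [255. 137.]
 [294. 150.]]
```

View pics/w1.png

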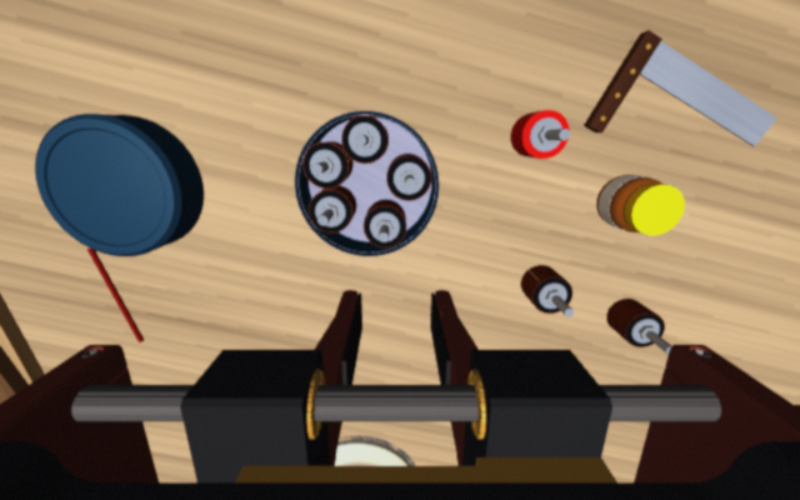

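```bash

python3 - <<'E'
from h import *
s=status.get_state(); print(s['tool_pos'],s['ee_rot'])
cp=camera_params('wrist'); np.save('cp1.npy',cp,allow_pickle=True)
im=read_camera('wrist')[:,:,::-1]
s=status.get_state(); print(s['tool_pos'],s['ee_rot'])
P=[(0.601,.1143,.103),(.573,.0544,.103),(.506,.0687,.103),(.509,.1368,.103),(.563,.154,.103),(.552,.101,.06)]
print(proj(P,'wrist',cp).round(1))
c=cv2.resize(im[80:210,220:420],None,fx=4,fy=4,interpolation=cv2.INTER_CUBIC)
d=cv2.resize(im[200:285,400:550],None,fx=4,fy=4,interpolation=cv2.INTER_CUBIC)
cv2.imwrite('pics/w2.png',c);cv2.imwrite('pics/w2f.png',d)
E
```

```text
[0.53533758 0.05977493 0.33129096] [1.79977088e+02 1.60339849e-01 1.38748886e+01]
[0.53502111 0.05924037 0.33204202] [1.79967307e+02 8.65741555e-02 1.38009422e+01]
[[288.7 115.8]
 [327.  147.3]
 [305.8 190.5]
 [259.6 177.4]
 [254.2 136.8]
 [293.1 149.8]]
```

View pics/w2.png

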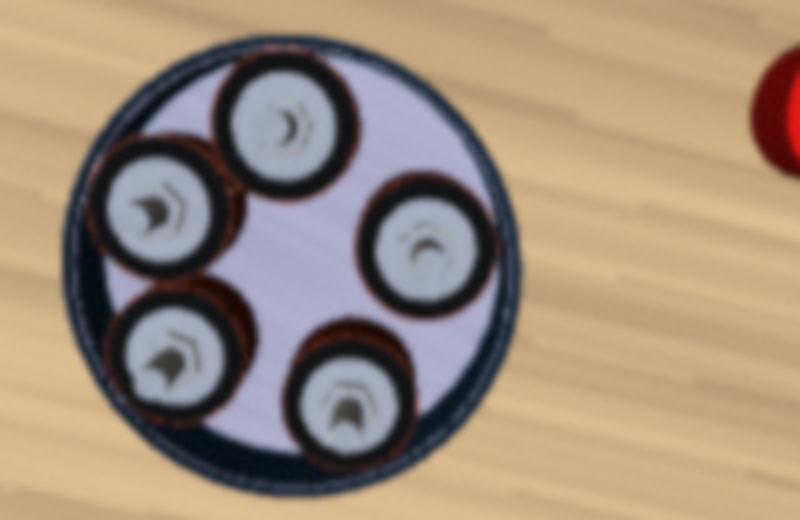

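View pics/w2f.png

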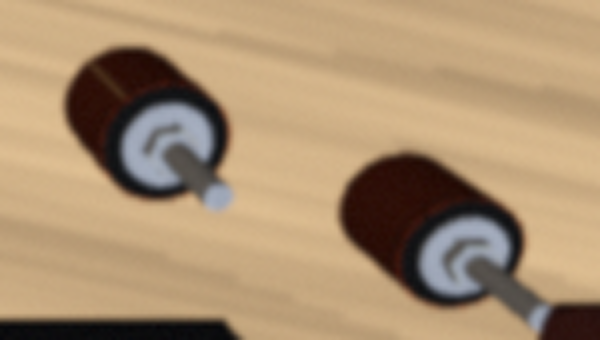

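```bash

python3 - <<'E'
from h import *
cp=np.load('cp1.npy',allow_pickle=True).item()
f=lambda u,v:(u/4+220-.4,v/4+80-.4)
for n,p in dict(p1=(285,125),p2=(427,250),p3=(350,405),p4=(175,357),p5=(158,210)).items(): print(n,back(f(*p),'wrist',.055,cp).round(4))
for n,p in dict(p3=(348,446),p4=(150,389)).items(): print(n,back(f(*p),'wrist',.103,cp).round(4))
print('tin',back(f(292,265),'wrist',.06,cp))
g=lambda u,v:(u/4+400-.4,v/4+200-.4)
print('f',back(g(168,142),'wrist',.052,cp),back(g(218,198),'wrist',.1,cp))
print('g',back(g(465,253),'wrist',.052,cp),back(g(540,316),'wrist',.1,cp))
ft=lambda u,v:(u/4+280-.4,v/4+150-.4)
for n,p in dict(p1=(121,184),p2=(202,222),p3=(182,309),p4=(91,303),p5=(70,234),f=(502,363),g=(699,390)).items(): print(n,'top',back(ft(*p),'top',.055).round(4))
E
```

```text
p1 [0.6066 0.1168 0.055 ]
p2 [0.575  0.0542 0.055 ]
p3 [0.5084 0.0689 0.055 ]
p4 [0.5108 0.1405 0.055 ]
p5 [0.565  0.1571 0.055 ]
p3 [0.5053 0.0673 0.103 ]
p4 [0.509  0.1404 0.103 ]
tin [0.5576997  0.10304641 0.06      ]
f [ 0.46975979 -0.17727822  0.052     ] [ 0.4680971  -0.17701904  0.1       ]
g [ 0.45074219 -0.32524323  0.052     ] [ 0.44967466 -0.32345133  0.1       ]
p1 top [0.6042 0.1166 0.055 ]
p2 top [0.5753 0.0537 0.055 ]
p3 top [0.5081 0.0685 0.055 ]
p4 top [0.512  0.1383 0.055 ]
p5 top [0.565  0.1553 0.055 ]
f top [ 0.4693 -0.176   0.055 ]
g top [ 0.4503 -0.3257  0.055 ]
```

```bash
python3 -m pendant '[[0,0,0.4,0,0,0,0.6],[0,0,0.8,0,0,0,0.6],[0,0,1,0,0,0,0.6],[0,0,1,0,0,0,0.6]]' >/dev/null
python3 -m pendant '[[0,0,0.4,0,0,0,0.6],[0,0,0.8,0,0,0,0.6],[0,0,1,0,0,0,0.6],[0,0,1,0,0,0,0.6],[0,0,1,0,0,0,0.6]]'
python3 -c "
from h import *
go(.5075,.0685,.072)"
```

```text
t: 3.03
tool_pos: [0.5351, 0.0597, 0.1341]
ee_rot: [180.0, -0.0, 13.8]
wrist_force: [0.2, 0.1, 0.7]
gripper_width: 0.0349
grip_force: 0.0
shift [-0.247 -0.152  0.621] turn [0. 0. 0.]
```

```bash
python3 -m pendant '[[-0.247,-0.152,0,0,0,0,0.6],[-0.247,-0.152,0.1,0,0,0,0.6],[-0.247,-0.152,0.3,0,0,0,0.6],[-0.247,-0.152,0.5,0,0,0,0.6],[-0.247,-0.152,0.62,0,0,0,0.6],[-0.247,-0.152,0.62,0,0,0,0.6]]'
python3 -m pendant '[[0,0,0,0,0,0,0.8],[0,0,0,0,0,0,1],[0,0,0,0,0,0,1],[0,0,0,0,0,0,1],[0,0,0,0,0,0,1],[0,0,0,0,0,0,1]]'
python3 -c "
from h import *
go(.497,.084,.072)"
```

```text
t: 3.53
tool_pos: [0.5072, 0.0693, 0.0699]
ee_rot: [-180.0, 0.1, 13.8]
wrist_force: [-0.2, -0.1, -0.8]
gripper_width: 0.0349
grip_force: 0.0
t: 4.03
tool_pos: [0.5082, 0.0695, 0.072]
ee_rot: [179.9, -0.1, 13.8]
wrist_force: [1.1, -1.8, 4.4]
gripper_width: 0.0116
grip_force: 30.0
shift [-0.075 -0.167 -0.   ] turn [0. 0. 0.]
```

```bash
python3 -m pendant '[[-0.015,-0.03,0,0,0,0,1],[-0.03,-0.065,0,0,0,0,1],[-0.045,-0.1,0,0,0,0,1],[-0.055,-0.12,0,0,0,0,1],[-0.055,-0.12,0,0,0,0,1],[-0.055,-0.12,0,0,0,0,1]]'
python3 -m pendant '[[-0.005,-0.01,0,0,0,0,1],[-0.01,-0.02,0,0,0,0,1],[-0.01,-0.02,0,0,0,0,1],[-0.01,-0.02,0,0,0,0,1]]'
python3 -m pendant '[[-0.005,-0.01,0,0,0,0,1],[-0.01,-0.02,0,0,0,0,1],[-0.01,-0.02,0,0,0,0,1],[-0.01,-0.02,0,0,0,0,1]]'
```

```text
t: 4.53
tool_pos: [0.5, 0.0801, 0.0721]
ee_rot: [180.0, -0.2, 13.9]
wrist_force: [1.8, -2.7, 6.1]
gripper_width: 0.0114
grip_force: 30.0
t: 4.87
tool_pos: [0.4989, 0.0814, 0.0722]
ee_rot: [179.9, -0.2, 13.8]
wrist_force: [3.0, -2.9, 6.7]
gripper_width: 0.0117
grip_force: 30.0
t: 5.2
tool_pos: [0.4978, 0.0829, 0.0722]
ee_rot: [179.9, -0.2, 13.8]
wrist_force: [5.0, -4.8, 6.5]
gripper_width: 0.0112
grip_force: 30.0
```

```bash
python3 -m pendant '[[0.0,-0.01,0,0,0,0,1],[0.0,-0.02,0,0,0,0,1],[0.0,-0.02,0,0,0,0,1],[0.0,-0.02,0,0,0,0,1]]'
python3 -m pendant '[[0,0,0,0,0,0,0.85],[0,0,0,0,0,0,0.6],[0,0,0,0,0,0,0.6],[0,0,0,0,0,0,0.6]]'
python3 -m pendant '[[0,0,-0.3,0,0,0,0.6],[0,0,-0.5,0,0,0,0.6],[0,0,-0.5,0,0,0,0.6]]'
python3 -c "
from h import *
go(.5745,.054,.072)"
```

```text
t: 5.53
tool_pos: [0.4973, 0.0847, 0.0722]
ee_rot: [179.9, -0.2, 13.8]
wrist_force: [4.5, -4.4, 6.4]
gripper_width: 0.0113
grip_force: 30.0
t: 5.87
tool_pos: [0.4948, 0.0858, 0.0696]
ee_rot: [-179.9, 0.1, 13.9]
wrist_force: [1.4, 0.1, -0.4]
gripper_width: 0.0296
grip_force: 0.0
t: 6.12
tool_pos: [0.4973, 0.0859, 0.1248]
ee_rot: [180.0, -0.3, 13.9]
wrist_force: [0.5, -0.2, 0.9]
gripper_width: 0.0353
grip_force: 0.0
shift [0.67  0.495 0.532] turn [0. 0. 0.]
```

```bash
python3 -m pendant '[[0.33,0.25,0,0,0,0,0.6],[0.67,0.495,0,0,0,0,0.6],[0.67,0.495,0,0,0,0,0.6],[0.67,0.495,0.3,0,0,0,0.6],[0.67,0.495,0.53,0,0,0,0.6],[0.67,0.495,0.53,0,0,0,0.6]]'
python3 -m pendant '[[0,0,0,0,0,0,0.8],[0,0,0,0,0,0,1],[0,0,0,0,0,0,1],[0,0,0,0,0,0,1],[0,0,0,0,0,0,1],[0,0,0,0,0,0,1]]'
python3 -c "
from h import *
go(.593,.061,.072)"
```

```text
t: 6.62
tool_pos: [0.569, 0.0534, 0.0602]
ee_rot: [-179.8, 0.6, 13.8]
wrist_force: [-0.7, -0.6, -0.8]
gripper_width: 0.0351
grip_force: 0.0
t: 7.12
tool_pos: [0.5735, 0.0536, 0.0697]
ee_rot: [180.0, -0.2, 13.9]
wrist_force: [-0.3, 0.8, 5.4]
gripper_width: 0.0113
grip_force: 30.0
shift [ 0.207 -0.025 -0.023] turn [0. 0. 0.]
```

```bash
python3 -m pendant '[[0.04,-0.005,0,0,0,0,1],[0.08,-0.01,0,0,0,0,1],[0.12,-0.015,0,0,0,0,1],[0.16,-0.02,0,0,0,0,1],[0.17,-0.02,0,0,0,0,1],[0.17,-0.02,0,0,0,0,1],[0.17,-0.02,0,0,0,0,1]]'
python3 -m pendant '[[0.01,-0.005,0,0,0,0,1],[0.02,-0.01,0,0,0,0,1],[0.02,-0.01,0,0,0,0,1],[0.02,-0.01,0,0,0,0,1]]'
python3 -m pendant '[[0.01,-0.01,0,0,0,0,1],[0.015,-0.02,0,0,0,0,1],[0.015,-0.02,0,0,0,0,1],[0.015,-0.02,0,0,0,0,1]]'
```

```text
t: 7.7
tool_pos: [0.589, 0.0583, 0.0709]
ee_rot: [179.9, -0.1, 13.8]
wrist_force: [-6.4, -3.2, 12.8]
gripper_width: 0.0114
grip_force: 30.0
t: 8.03
tool_pos: [0.5907, 0.0595, 0.0709]
ee_rot: [179.8, -0.1, 13.8]
wrist_force: [-5.9, -4.5, 13.0]
gripper_width: 0.0117
grip_force: 30.0
t: 8.37
tool_pos: [0.5918, 0.0611, 0.0709]
ee_rot: [179.8, -0.1, 13.8]
wrist_force: [-4.6, -5.1, 13.6]
gripper_width: 0.0113
grip_force: 30.0
```

```bash
python3 -m pendant '[[0,0,0,0,0,0,0.85],[0,0,0,0,0,0,0.6],[0,0,0,0,0,0,0.6],[0,0,0,0,0,0,0.6]]' >/dev/null
python3 -m pendant '[[0,0,-0.3,0,0,0,0.6],[0,0,-0.6,0,0,0,0.6],[0,0,-1,0,0,0,0.6],[0,0,-1,0,0,0,0.6]]'>/dev/null
python3 -m pendant '[[-0.3,0.2,-0.2,0,0,0,0.6],[-0.6,0.2,-0.6,0,0,0,0.6],[-0.9,0.2,-0.9,0,0,0,0.6],[-0.9,0.2,-0.9,0,0,0,0.6],[-0.9,0.2,-0.9,0,0,0,0.6],[-0.9,0.2,-0.9,0,0,0,0.6]]'
python3 - <<'E'
from h import *
cp=camera_params('wrist'); np.save('cp2.npy',cp,allow_pickle=True)
im=read_camera('wrist')[:,:,::-1]
u,v=proj([(.5515,.1,.055)],'wrist',cp)[0].astype(int); u0,v0=max(u-90,0),max(v-75,0); print(u0,v0)
cv2.imwrite('pics/w3.png',cv2.resize(im[v0:v0+140,u0:u0+190],None,fx=4,fy=4,interpolation=cv2.INTER_CUBIC))
E
```

```text
t: 9.53
tool_pos: [0.5092, 0.0223, 0.2574]
ee_rot: [180.0, -0.1, 13.9]
wrist_force: [0.0, -0.4, -0.3]
gripper_width: 0.0353
grip_force: 0.0
174 56
```

View pics/w3.png

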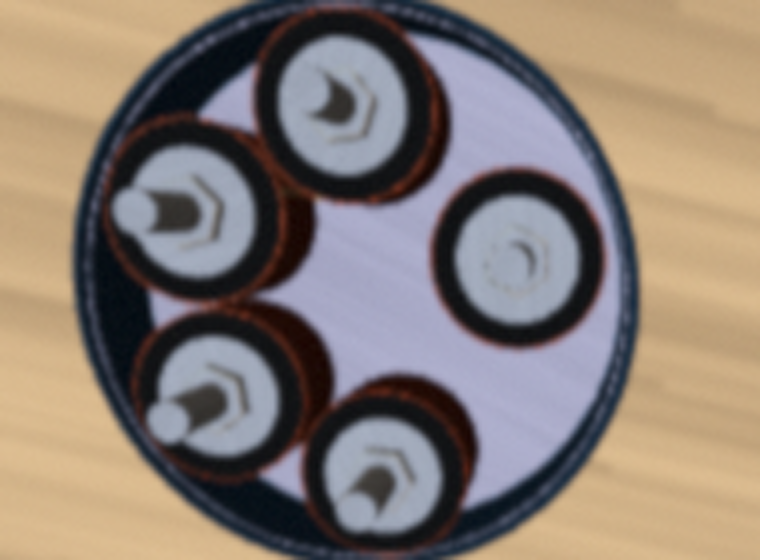

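```bash
python3 - <<'E'
from h import *
from scipy.optimize import least_squares
cp=np.load('cp2.npy',allow_pickle=True).item()
f=lambda u,v:(u/4+174-.4,v/4+56-.4)
Q={n:back(f(*p),'wrist',.054,cp)[:2] for n,p in dict(p1=(343,103),p2=(517,258),p3=(383,475),p4=(217,393),p5=(182,210)).items()}
for k,q in Q.items(): print(k,q.round(4))
rim=[back(f(*p),'wrist',.06,cp)[:2] for p in [(637,270),(75,265),(610,400),(130,90),(255,18),(560,110),(540,490),(100,370)]]
r=least_squares(lambda c:np.linalg.norm(np.array(rim)-c[:2],axis=1)-c[2],[.55,.1,.089]);c=r.x;print('tin',c,np.abs(r.fun).max())
for k,q in Q.items(): d=q-c[:2];print(k,np.hypot(*d).round(4),np.degrees(np.arctan2(d[1],d[0])).round(1))
E
```

```text
p1 [0.6071 0.1174]
p2 [0.5758 0.0565]
p3 [0.4978 0.0841]
p4 [0.5116 0.1415]
p5 [0.565  0.1603]
tin [0.55192075 0.10252718 0.08527072] 0.002840533182436711
p1 0.0571 15.1
p2 0.0519 -62.5
p3 0.0572 -161.2
p4 0.0561 136.0
p5 0.0592 77.2
```

```bash
python3 -c "
from h import *
print(status.get_state()['joints'].round(1) if hasattr(status.get_state()['joints'],'round') else status.get_state()['joints'])
go(.5752,.0562,.125,-69.5);go(.5752,.0562,.125,110.5)"
```

```text
[ -1.3  -8.1  80.2   0.  108.   74.8]
shift [ 0.725 -0.169  1.308] turn [0.    0.001 0.926]
shift [ 0.725 -0.169  1.308] turn [-1.000e-03  0.000e+00 -1.074e+00]
```

```bash
python3 -m pendant '[[0.1,-0.02,0.1,0,0,-0.08,0.6],[0.2,-0.05,0.2,0,0,-0.16,0.6],[0.3,-0.08,0.3,0,0,-0.24,0.6],[0.4,-0.1,0.4,0,0,-0.32,0.6],[0.5,-0.12,0.5,0,0,-0.4,0.6],[0.6,-0.15,0.6,0,0,-0.48,0.6],[0.72,-0.17,0.7,0,0,-0.54,0.6],[0.72,-0.17,0.7,0,0,-0.54,0.6]]' >/dev/null
python3 -m pendant '[[0,0,0,0,0,-0.08,0.6],[0,0,0,0,0,-0.16,0.6],[0,0,0,0,0,-0.24,0.6],[0,0,0.1,0,0,-0.32,0.6],[0,0,0.2,0,0,-0.4,0.6],[0,0,0.4,0,0,-0.48,0.6],[0,0,0.58,0,0,-0.535,0.6],[0,0,0.58,0,0,-0.535,0.6],[0,0,0.58,0,0,-0.535,0.6]]'
python3 -c "
from h import *
go(.5752,.0562,.071,110.5)"
```

```text
t: 11.0
tool_pos: [0.5735, 0.0559, 0.1275]
ee_rot: [-179.8, -0.1, 110.3]
wrist_force: [-0.2, 0.1, 0.6]
gripper_width: 0.0351
grip_force: 0.0
shift [-0.004  0.019  0.565] turn [-0.003 -0.001 -0.002]
```

```bash
python3 -m pendant '[[0,0.01,0.15,0,0,0,0.6],[0,0.01,0.3,0,0,0,0.6],[0,0.01,0.45,0,0,0,0.6],[0,0.01,0.55,0,0,0,0.6],[0,0.01,0.55,0,0,0,0.6]]' >/dev/null
python3 -m pendant '[[0,0,0,0,0,0,0.8],[0,0,0,0,0,0,1],[0,0,0,0,0,0,1],[0,0,0,0,0,0,1],[0,0,0,0,0,0,1],[0,0,0,0,0,0,1]]'
python3 -m pendant '[[0,0.035,0,0,0,0,1],[0,0.07,0,0,0,0,1],[0,0.1,0,0,0,0,1],[0,0.13,0,0,0,0,1],[0,0.15,0,0,0,0,1],[0,0.15,0,0,0,0,1],[0,0.15,0,0,0,0,1]]'
python3 -m pendant '[[0,0.01,0,0,0,0,1],[0,0.02,0,0,0,0,1],[0,0.02,0,0,0,0,1],[0,0.02,0,0,0,0,1]]'
python3 -c "
from h import *
go(.5926,.0627,.071)"
```

```text
t: 11.92
tool_pos: [0.576, 0.0562, 0.0757]
ee_rot: [179.9, 0.0, 110.6]
wrist_force: [-1.2, -0.8, 4.2]
gripper_width: 0.0114
grip_force: 30.0
t: 12.5
tool_pos: [0.588, 0.0602, 0.0783]
ee_rot: [-179.8, 0.1, 110.6]
wrist_force: [-14.0, -4.8, 20.4]
gripper_width: 0.0132
grip_force: 32.4
t: 12.83
tool_pos: [0.59, 0.0608, 0.0787]
ee_rot: [-179.8, 0.1, 110.6]
wrist_force: [-13.1, -4.7, 20.6]
gripper_width: 0.0135
grip_force: 32.9
shift [0.009 0.031 0.077] turn [0. 0. 0.]
```

```bash
python3 -m pendant '[[0,-0.17,-0.04,0,0,0,1],[0,-0.17,-0.04,0,0,0,1],[0,-0.17,-0.04,0,0,0,0.8],[0,-0.17,-0.04,0,0,0,0.6],[0,-0.17,-0.04,0,0,0,0.6],[0,-0.17,-0.04,0,0,0,0.6]]' 
python3 -m pendant '[[0,0,0,0,0,0,0.8],[0,0,0,0,0,0,1],[0,0,0,0,0,0,1],[0,0,0,0,0,0,1],[0,0,0,0,0,0,1],[0,0,0,0,0,0,1]]'
python3 -m pendant '[[0,0,-0.02,0,0,0,1],[0,0,-0.04,0,0,0,1],[0,0,-0.06,0,0,0,1],[0,0,-0.08,0,0,0,1],[0,0,-0.08,0,0,0,1],[0,0,-0.08,0,0,0,1]]'
```

```text
t: 13.33
tool_pos: [0.5758, 0.0565, 0.0784]
ee_rot: [-180.0, -0.0, 110.6]
wrist_force: [0.3, -0.2, -0.4]
gripper_width: 0.033
grip_force: 0.0
t: 13.83
tool_pos: [0.5755, 0.0563, 0.0786]
ee_rot: [-180.0, -0.0, 110.6]
wrist_force: [-0.3, -0.0, -0.5]
gripper_width: 0.0112
grip_force: 30.0
t: 14.33
tool_pos: [0.5757, 0.0563, 0.0868]
ee_rot: [180.0, 0.0, 110.6]
wrist_force: [1.3, 0.2, -2.0]
gripper_width: 0.0114
grip_force: 30.0
```

```bash
python3 -m pendant '[[0,0.04,0,0,0,0,1],[0,0.08,0,0,0,0,1],[0,0.12,0,0,0,0,1],[0.005,0.15,0,0,0,0,1],[0.01,0.17,0,0,0,0,1],[0.01,0.17,0,0,0,0,1],[0.01,0.17,0,0,0,0,1]]'
python3 -c "
from h import *
go(.5926,.0627,.0785)"
```

```text
t: 14.92
tool_pos: [0.5912, 0.0632, 0.0865]
ee_rot: [-180.0, -0.0, 110.6]
wrist_force: [0.3, -0.2, -2.8]
gripper_width: 0.0109
grip_force: 30.0
shift [-0.01   0.011  0.08 ] turn [0. 0. 0.]
```

```bash
python3 -m pendant '[[0,0.01,0,0,0,0,1],[-0.005,0.015,0,0,0,0,1],[-0.005,0.015,0.03,0,0,0,1],[-0.005,0.015,0.05,0,0,0,1],[-0.005,0.015,0.07,0,0,0,1],[-0.005,0.015,0.08,0,0,0,1],[-0.005,0.015,0.08,0,0,0,1]]'
python3 -m pendant '[[0,0,0,0,0,0,0.85],[0,0,0,0,0,0,0.6],[0,0,0,0,0,0,0.6],[0,0,0,0,0,0,0.6]]'
python3 -m pendant '[[0,0,-0.3,0,0,0,0.6],[0,0,-0.6,0,0,0,0.6],[0,0,-1,0,0,0,0.6],[0,0,-1,0,0,0,0.6]]'>/dev/null
python3 -c "
from h import *
print(status.get_state()['joints'])
go(.469,-.176,.17,50)"
```

```text
t: 15.5
tool_pos: [0.5927, 0.0631, 0.0787]
ee_rot: [180.0, 0.0, 110.6]
wrist_force: [-0.4, -1.0, -1.5]
gripper_width: 0.0115
grip_force: 30.0
t: 15.83
tool_pos: [0.5929, 0.0635, 0.079]
ee_rot: [180.0, -0.0, 110.6]
wrist_force: [0.7, -0.4, -0.0]
gripper_width: 0.0298
grip_force: 0.0
[ 2.82880898e+00  4.05963213e+00  7.52054345e+01  1.33887132e-02
  9.99636836e+01 -1.77825426e+01]
shift [-1.796 -2.029  0.165] turn [ 0.009 -0.002  0.673]
```

```bash
python3 -m pendant '[[-0.3,-0.3,0,0,0,0,0.5],[-0.6,-0.6,0,0,0,0,0.5],[-0.9,-1,0,0,0,0,0.5],[-0.9,-1,0,0,0,0,0.5]]' >/dev/null
python3 -m pendant '[[-0.3,-0.3,0,0,0,0.07,0.5],[-0.6,-0.6,0,0,0,0.15,0.5],[-0.9,-1,0,0,0,0.22,0.5],[-0.9,-1,0,0,0,0.3,0.5],[-0.9,-1,0,0,0,0.367,0.5],[-0.9,-1,0,0,0,0.367,0.5],[-0.9,-1,0,0,0,0.367,0.5]]'
python3 - <<'E'
from h import *
go(.469,-.176,.072,77.5)
im=read_camera('top')[:,:,::-1]; cv2.imwrite('pics/t4raw.png',im)
cv2.imwrite('pics/t4.png',cv2.resize(im[170:260,275:475],None,fx=4,fy=4,interpolation=cv2.INTER_CUBIC))
E
```

```text
t: 17.08
tool_pos: [0.4691, -0.1755, 0.1789]
ee_rot: [180.0, -0.0, 77.8]
wrist_force: [0.3, -0.3, 0.2]
gripper_width: 0.0441
grip_force: 0.0
shift [-5.000e-03 -1.000e-03  1.069e+00] turn [ 0.    -0.     0.003]
```

View pics/t4.png

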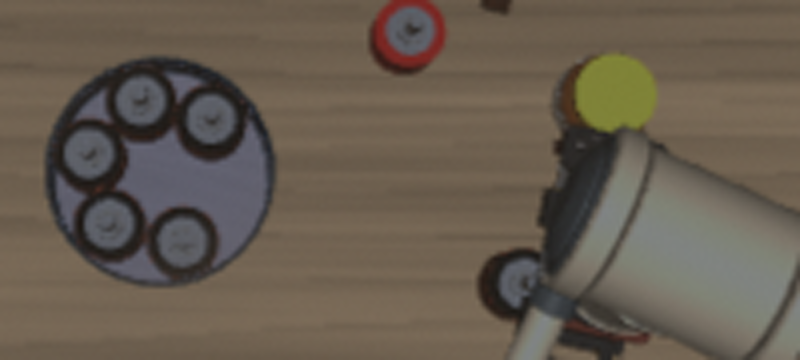

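```bash
python3 - <<'E'
from h import *
f=lambda u,v:(u/4+275-.4,v/4+170-.4)
Q={n:back(f(*p),'top',.055)[:2] for n,p in dict(p1=(140,98),p2=(212,119),p3=(183,241),p4=(110,225),p5=(90,155)).items()}
c=back(f(160,172),'top',.06)[:2]; print('tin',c)
for k,q in Q.items(): d=q-c;print(k,q.round(4),np.hypot(*d).round(4),np.degrees(np.arctan2(d[1],d[0])).round(1))
K=list('12543');print([np.linalg.norm(Q['p'+a]-Q['p'+b]).round(4) for a,b in zip('3451','4512')],np.linalg.norm(Q['p2']-Q['p3']))
E
python3 -m pendant '[[0,0,0.3,0,0,0,0.5],[0,0,0.6,0,0,0,0.5],[0,0,0.9,0,0,0,0.5],[0,0,1,0,0,0,0.5],[0,0,1,0,0,0,0.5]]' >/dev/null
python3 -m pendant '[[0,0,0.06,0,0,0,0.5],[0,0,0.06,0,0,0,0.8],[0,0,0.06,0,0,0,1],[0,0,0.06,0,0,0,1],[0,0,0.06,0,0,0,1],[0,0,0.06,0,0,0,1],[0,0,0.06,0,0,0,1]]'
```

```text
tin [0.55116659 0.1011438 ]
p1 [0.6089 0.1174] 0.06 15.7
p2 [0.5931 0.0616] 0.0576 -43.3
p3 [0.4988 0.083 ] 0.0555 -160.9
p4 [0.5105 0.1391] 0.0556 137.0
p5 [0.5642 0.1553] 0.0557 76.4
[np.float64(0.0573), np.float64(0.0562), np.float64(0.0586), np.float64(0.058)] 0.0966964461148027
t: 18.13
tool_pos: [0.469, -0.1758, 0.0733]
ee_rot: [180.0, 0.0, 77.6]
wrist_force: [-0.7, -0.3, 1.8]
gripper_width: 0.0113
grip_force: 30.0
```

```bash
python3 -m pendant '[[0,0,-0.15,0,0,0,1],[0,0,-0.4,0,0,0,1],[0,0,-0.7,0,0,0,1],[0,0,-0.9,0,0,0,1],[0,0,-0.9,0,0,0,1]]'
python3 -c "
from h import *
go(.5395,.0455,.16)"
```

```text
t: 18.55
tool_pos: [0.4705, -0.1764, 0.1676]
ee_rot: [179.6, 0.1, 77.6]
wrist_force: [-0.3, -0.1, -2.2]
gripper_width: 0.0112
grip_force: 30.0
shift [2.316 0.195 0.074] turn [0. 0. 0.]
```

```bash
python3 -m pendant '[[0.2,0.02,0,0,0,0,1],[0.5,0.05,0,0,0,0,1],[0.75,0.065,0,0,0,0,1],[0.75,0.065,0,0,0,0,1]]' >/dev/null
python3 -m pendant '[[0.2,0.02,0,0,0,0,1],[0.5,0.05,0,0,0,0,1],[0.75,0.065,0,0,0,0,1],[0.75,0.065,0,0,0,0,1]]' >/dev/null
python3 -m pendant '[[0.2,0.02,0,0,0,0,1],[0.5,0.05,0,0,0,0,1],[0.7,0.065,0,0,0,0,1],[0.8,0.065,0,0,0,0,1],[0.8,0.065,0,0,0,0,1],[0.8,0.065,0,0,0,0,1]]'
python3 -c "
from h import *
go(.5395,.0455,.14)"
```

```text
t: 19.72
tool_pos: [0.5369, 0.0441, 0.1616]
ee_rot: [-179.9, 0.1, 77.6]
wrist_force: [-0.6, 0.5, -2.6]
gripper_width: 0.0114
grip_force: 30.0
shift [0.02  0.022 0.216] turn [0. 0. 0.]
```

```bash
python3 -m pendant '[[0.01,0.01,0.05,0,0,0,1],[0.02,0.022,0.15,0,0,0,1],[0.02,0.022,0.25,0,0,0,1],[0.02,0.022,0.29,0,0,0,1],[0.02,0.022,0.29,0,0,0,1],[0.02,0.022,0.29,0,0,0,1]]'
python3 -c "
from h import *
go(.5395,.0455,.12)"
```

```text
t: 20.22
tool_pos: [0.5396, 0.0457, 0.1331]
ee_rot: [-180.0, 0.0, 77.5]
wrist_force: [-0.7, -0.4, -2.2]
gripper_width: 0.0114
grip_force: 30.0
shift [-0.002 -0.001  0.131] turn [0. 0. 0.]
```

```bash
python3 -m pendant '[[0,0,0.03,0,0,0,1],[0,0,0.06,0,0,0,1],[0,0,0.09,0,0,0,1],[0,0,0.11,0,0,0,1],[0,0,0.11,0,0,0,1]]'
```

```text
t: 20.63
tool_pos: [0.5407, 0.0469, 0.1236]
ee_rot: [179.9, -0.1, 77.6]
wrist_force: [2.0, 2.8, -0.6]
gripper_width: 0.0111
grip_force: 30.0
```

```bash
python3 -m pendant '[[0.005,0.005,0.02,0,0,0,1],[0.01,0.01,0.04,0,0,0,1],[0.01,0.01,0.06,0,0,0,1],[0.01,0.01,0.08,0,0,0,1],[0.01,0.01,0.08,0,0,0,1]]'
python3 -m pendant '[[0,0,0.03,0,0,0,1],[0,0,0.06,0,0,0,1],[0,0,0.09,0,0,0,1],[0,0,0.12,0,0,0,1],[0,0,0.12,0,0,0,1]]'
```

```text
t: 21.05
tool_pos: [0.5419, 0.0482, 0.1177]
ee_rot: [179.8, -0.2, 77.6]
wrist_force: [-2.7, 5.5, 14.0]
gripper_width: 0.0116
grip_force: 30.1
t: 21.47
tool_pos: [0.5405, 0.0473, 0.101]
ee_rot: [-179.9, -0.0, 77.6]
wrist_force: [-1.1, 3.0, -0.9]
gripper_width: 0.0111
grip_force: 29.9
```

```bash
python3 -m pendant '[[0,0,0.04,0,0,0,1],[0,0,0.08,0,0,0,1],[0,0,0.12,0,0,0,1],[0,0,0.16,0,0,0,1],[0,0,0.2,0,0,0,1],[0,0,0.22,0,0,0,1],[0,0,0.22,0,0,0,1]]'
python3 -m pendant '[[0,0,0.01,0,0,0,1],[0,0,0.02,0,0,0,1],[0,0,0.03,0,0,0,1],[0,0,0.03,0,0,0,1]]'
```

```text
t: 22.05
tool_pos: [0.5406, 0.0473, 0.0798]
ee_rot: [-179.9, -0.0, 77.6]
wrist_force: [-4.3, 3.9, 2.3]
gripper_width: 0.011
grip_force: 30.0
t: 22.38
tool_pos: [0.5407, 0.0473, 0.0778]
ee_rot: [-179.9, -0.0, 77.6]
wrist_force: [-4.5, 3.5, 5.7]
gripper_width: 0.0113
grip_force: 30.0
```

```bash
python3 -m pendant '[[0,0,0.01,0,0,0,1],[0,0,0.02,0,0,0,1],[0,0,0.03,0,0,0,1],[0,0,0.04,0,0,0,1],[0,0,0.04,0,0,0,1]]'
python3 -m pendant '[[0,0,0,0,0,0,0.85],[0,0,0,0,0,0,0.6],[0,0,0,0,0,0,0.6],[0,0,0,0,0,0,0.6]]'
python3 -m pendant '[[0,0,-0.3,0,0,0,0.6],[0,0,-0.6,0,0,0,0.6],[0,0,-1,0,0,0,0.6],[0,0,-1,0,0,0,0.6]]' >/dev/null
python3 -m pendant '[[-0.3,0,0,0,0,0,0.6],[-0.6,0,0,0,0,0,0.6],[-1,0,0,0,0,0,0.6],[-1,0,0,0,0,0,0.6],[-1,0,0,0,0,0,0.6]]'
python3 -c "
from h import *
go(.450,-.3235,.18)
cp=camera_params('wrist'); np.save('cp3.npy',cp,allow_pickle=True)
im=read_camera('wrist')[:,:,::-1]; cv2.imwrite('pics/w4raw.png',im)
print(proj([(.5515,.1,.055)],'wrist',cp))
im=read_camera('top')[:,:,::-1]; cv2.imwrite('pics/t5raw.png',im)"
```

```text
t: 22.8
tool_pos: [0.541, 0.0472, 0.0762]
ee_rot: [180.0, -0.0, 77.6]
wrist_force: [-9.6, 4.3, 15.8]
gripper_width: 0.0115
grip_force: 30.0
t: 23.13
tool_pos: [0.5412, 0.0464, 0.0728]
ee_rot: [-180.0, 0.1, 77.5]
wrist_force: [-0.2, -0.8, 0.5]
gripper_width: 0.0301
grip_force: 0.0
t: 23.88
tool_pos: [0.5194, -0.0526, 0.1731]
ee_rot: [180.0, 0.0, 77.3]
wrist_force: [-0.3, -0.3, 0.3]
gripper_width: 0.035
grip_force: 0.0
shift [-2.796 -0.084 -0.067] turn [0. 0. 0.]
[[313.86681884  23.79037551]]
```

```bash
python3 -m pendant '[[-0.4,-0.01,0,0,0,0,0.5],[-0.8,-0.02,0,0,0,0,0.5],[-1,-0.03,0,0,0,0,0.5],[-1,-0.03,0,0,0,0,0.5]]' >/dev/null
python3 -m pendant '[[-0.4,-0.01,0,0,0,0,0.5],[-0.8,-0.02,0,0,0,0,0.5],[-1,-0.03,0,0,0,0,0.5],[-1,-0.03,0,0,0,0,0.5]]' >/dev/null
python3 -m pendant '[[-0.4,-0.01,0,0,0,0,0.5],[-0.8,-0.02,0,0,0,0,0.5],[-0.8,-0.03,0,0,0,0,0.5],[-0.8,-0.03,0,0,0,0,0.5],[-0.8,-0.03,0,0,0,0,0.5]]'
python3 - <<'E'
from h import *
go(.4502,-.325,.072)
im=read_camera('top')[:,:,::-1]; cv2.imwrite('pics/t6raw.png',im)
cv2.imwrite('pics/t6.png',cv2.resize(im[178:248,280:350],None,fx=8,fy=8,interpolation=cv2.INTER_CUBIC))
E
```

```text
t: 25.07
tool_pos: [0.4517, -0.3203, 0.1734]
ee_rot: [-180.0, -0.1, 77.7]
wrist_force: [-0.0, -0.4, -0.4]
gripper_width: 0.0439
grip_force: 0.0
shift [-0.05  -0.004  1.014] turn [0. 0. 0.]
```

View pics/t6.png

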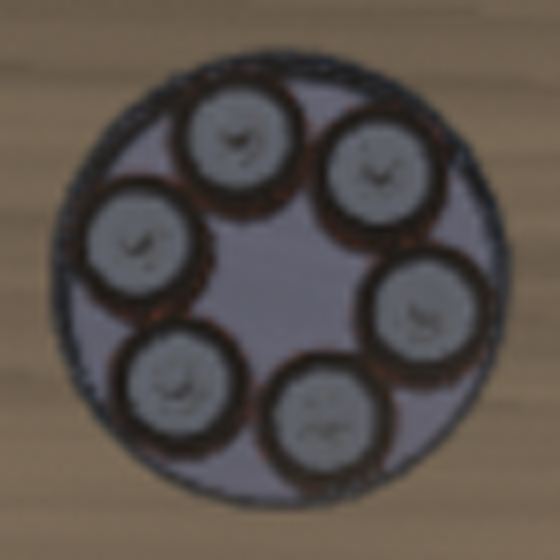

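```bash
python3 - <<'E'
from h import *
f=lambda p:(p[0]/8+280-.44,p[1]/8+178-.44)
P=[(239,138),(379,172),(424,312),(325,417),(180,385),(139,240)]
Q=np.array([back(f(p),'top',.055)[:2] for p in P]); c=Q.mean(0); print(Q.round(4),c)
print(np.linalg.norm(Q-c,axis=1).round(4), 'rim',back(f((281,279)),'top',.06)[:2])
print('opp mid',[((Q[i]+Q[i+3])/2).round(4) for i in range(3)])
E
python3 -m pendant '[[-0.05,0,0.3,0,0,0,0.5],[-0.05,0,0.6,0,0,0,0.5],[-0.05,0,0.9,0,0,0,0.5],[-0.05,0,1,0,0,0,0.5],[-0.05,0,1,0,0,0,0.5]]'
python3 -m pendant '[[0,0,0,0,0,0,0.5],[0,0,0,0,0,0,0.8],[0,0,0,0,0,0,1],[0,0,0,0,0,0,1],[0,0,0,0,0,0,1],[0,0,0,0,0,0,1],[0,0,0,0,0,0,1]]'
python3 -m pendant '[[0,0,-0.15,0,0,0,1],[0,0,-0.4,0,0,0,1],[0,0,-0.7,0,0,0,1],[0,0,-1,0,0,0,1],[0,0,-1,0,0,0,1]]'
python3 -m pendant '[[0,0,-0.15,0,0,0,1],[0,0,-0.4,0,0,0,1],[0,0,-0.5,0,0,0,1],[0,0,-0.5,0,0,0,1]]'
```

```text
[[0.6067 0.1179]
 [0.5939 0.0637]
 [0.5399 0.0459]
 [0.4993 0.0835]
 [0.511  0.1392]
 [0.5667 0.1559]] [0.55291147 0.10100654]
[0.0563 0.0555 0.0566 0.0564 0.0567 0.0566] rim [0.55167685 0.10088928]
opp mid [array([0.553 , 0.1007]), array([0.5525, 0.1014]), array([0.5533, 0.1009])]
t: 25.53
tool_pos: [0.4487, -0.3243, 0.0703]
ee_rot: [-179.7, -0.2, 77.7]
wrist_force: [-0.5, 0.1, -0.6]
gripper_width: 0.0439
grip_force: 0.0
t: 26.12
tool_pos: [0.4495, -0.3272, 0.0741]
ee_rot: [180.0, 0.0, 77.6]
wrist_force: [-0.5, -0.5, 2.0]
gripper_width: 0.0109
grip_force: 30.0
t: 26.53
tool_pos: [0.4512, -0.3284, 0.1806]
ee_rot: [179.5, 0.3, 77.6]
wrist_force: [1.4, 0.4, -0.2]
gripper_width: 0.0114
grip_force: 30.0
t: 26.87
tool_pos: [0.4502, -0.3277, 0.2259]
ee_rot: [179.8, 0.1, 77.6]
wrist_force: [-0.4, 0.4, -2.2]
gripper_width: 0.0113
grip_force: 30.0
```

```bash

python3 -m pendant '[[0.3,0,0,0,0,0,1],[0.6,0,0,0,0,0,1],[0.95,0.01,0,0,0,0,1],[0.95,0.01,0,0,0,0,1]]' >/dev/null
python3 -m pendant '[[0.3,0,0,0,0,0,1],[0.6,0,0,0,0,0,1],[0.95,0.01,0,0,0,0,1],[0.95,0.01,0,0,0,0,1]]' >/dev/null
python3 -m pendant '[[0.3,0,0,0,0,0,1],[0.6,0,0,0,0,0,1],[0.95,0.01,0,0,0,0,1],[0.95,0.01,0,0,0,0,1]]' >/dev/null
python3 -m pendant '[[0.3,0,0,0,0,0,1],[0.6,0,0,0,0,0,1],[0.95,0.01,0,0,0,0,1],[0.95,0.01,0,0,0,0,1]]' >/dev/null
python3 -m pendant '[[0.2,0,0,0,0,0,1],[0.4,0,0,0,0,0,1],[0.6,0.01,0,0,0,0,1],[0.6,0.01,0,0,0,0,1],[0.6,0.01,0,0,0,0,1]]'
python3 -c "
from h import *
go(.553,.0995,.135)"
```

```text
t: 28.62
tool_pos: [0.5489, 0.1013, 0.222]
ee_rot: [-179.9, 0.1, 77.6]
wrist_force: [-0.4, -0.7, -2.6]
gripper_width: 0.0113
grip_force: 30.0
shift [-0.007  0.045  0.87 ] turn [0. 0. 0.]
```

```bash

python3 -m pendant '[[-0.01,0.045,0.1,0,0,0,1],[-0.01,0.045,0.35,0,0,0,1],[-0.01,0.045,0.6,0,0,0,1],[-0.01,0.045,0.75,0,0,0,1],[-0.01,0.045,0.85,0,0,0,1],[-0.01,0.045,0.87,0,0,0,1],[-0.01,0.045,0.87,0,0,0,1],[-0.01,0.045,0.87,0,0,0,1]]'
python3 -c "
from h import *
go(.553,.0995,.12)
cp=camera_params('wrist'); np.save('cp5.npy',cp,allow_pickle=True)
im=read_camera('wrist')[:,:,::-1]; cv2.imwrite('pics/w5raw.png',im)
u,v=proj([(.553,.101,.055)],'wrist',cp)[0].astype(int); print(u,v)
v0=max(v-120,0)
cv2.imwrite('pics/w5.png',cv2.resize(im[v0:v0+220,u-150:u+150],None,fx=2.5,fy=2.5,interpolation=cv2.INTER_CUBIC))"
```

```text
t: 29.28
tool_pos: [0.5538, 0.0992, 0.1377]
ee_rot: [179.9, -0.0, 77.5]
wrist_force: [1.1, 0.2, -2.0]
gripper_width: 0.0114
grip_force: 30.0
shift [ 0.001 -0.009  0.177] turn [0. 0. 0.]
315 204
```

View pics/w5.png

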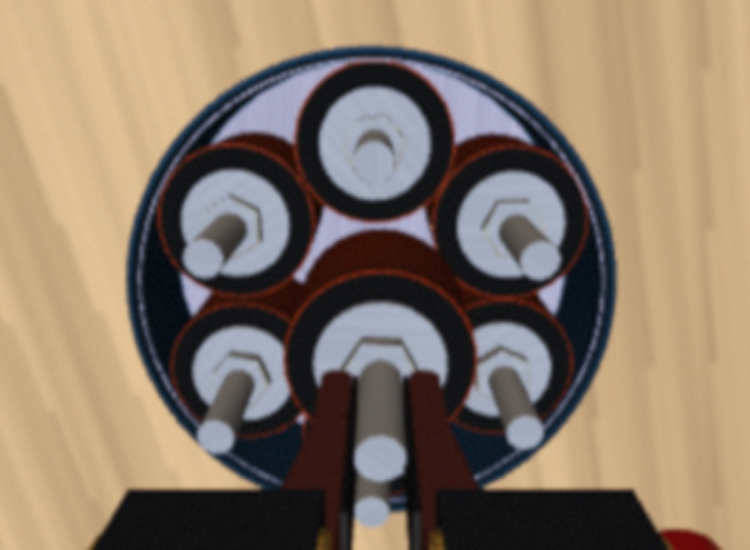

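```bash
python3 -m pendant '[[0,-0.005,0.03,0,0,0,1],[0,-0.005,0.06,0,0,0,1],[0,-0.005,0.09,0,0,0,1],[0,-0.005,0.11,0,0,0,1],[0,-0.005,0.11,0,0,0,1]]'
python3 -m pendant '[[0,0,0.02,0,0,0,1],[0,0,0.04,0,0,0,1],[0,0,0.05,0,0,0,1],[0,0,0.05,0,0,0,1]]'
```

```text
t: 29.75
tool_pos: [0.5525, 0.0997, 0.125]
ee_rot: [-180.0, 0.0, 77.6]
wrist_force: [-0.5, -0.1, -1.9]
gripper_width: 0.0119
grip_force: 30.0
t: 30.08
tool_pos: [0.553, 0.0996, 0.1235]
ee_rot: [179.9, -0.0, 77.6]
wrist_force: [-4.1, -2.0, 9.6]
gripper_width: 0.0118
grip_force: 30.0
```

```bash
python3 -m pendant '[[-0.005,-0.008,0.01,0,0,0,1],[-0.005,-0.01,0.03,0,0,0,1],[-0.005,-0.01,0.04,0,0,0,1],[-0.005,-0.01,0.04,0,0,0,1]]'
```

```text
t: 30.42
tool_pos: [0.5529, 0.0992, 0.1231]
ee_rot: [179.6, -0.1, 77.6]
wrist_force: [-8.4, -3.5, 21.2]
gripper_width: 0.0113
grip_force: 30.1
```

```bash
python3 -m pendant '[[0,0,-0.05,0,0,0,1],[0,0,-0.08,0,0,0,1],[0,0,-0.08,0,0,0,1]]'
python3 -m pendant '[[-0.01,-0.02,0,0,0,0,1],[-0.01,-0.02,0.03,0,0,0,1],[-0.01,-0.02,0.06,0,0,0,1],[-0.01,-0.02,0.07,0,0,0,1],[-0.01,-0.02,0.07,0,0,0,1]]'
python3 -m pendant '[[0,0,0.02,0,0,0,1],[0,0,0.03,0,0,0,1],[0,0,0.03,0,0,0,1],[0,0,0.03,0,0,0,1]]'
```

```text
t: 30.67
tool_pos: [0.552, 0.0996, 0.1251]
ee_rot: [179.9, -0.0, 77.6]
wrist_force: [0.8, -0.6, -2.8]
gripper_width: 0.0112
grip_force: 30.0
t: 31.08
tool_pos: [0.5496, 0.0986, 0.1169]
ee_rot: [180.0, 0.0, 77.6]
wrist_force: [2.5, -1.7, -1.1]
gripper_width: 0.0113
grip_force: 30.0
t: 31.42
tool_pos: [0.5492, 0.0989, 0.114]
ee_rot: [-179.9, 0.0, 77.6]
wrist_force: [1.1, -1.5, -2.1]
gripper_width: 0.0114
grip_force: 30.0
```

It's in. Lower on to the floor.

```bash
python3 -m pendant '[[0,0,0.04,0,0,0,1],[0,0,0.08,0,0,0,1],[0,0,0.12,0,0,0,1],[0,0,0.16,0,0,0,1],[0,0,0.2,0,0,0,1],[0,0,0.24,0,0,0,1],[0,0,0.28,0,0,0,1],[0,0,0.28,0,0,0,1]]'
python3 -m pendant '[[0,0,0.02,0,0,0,1],[0,0,0.04,0,0,0,1],[0,0,0.06,0,0,0,1],[0,0,0.08,0,0,0,1],[0,0,0.08,0,0,0,1]]'
```

```text
t: 32.08
tool_pos: [0.5493, 0.099, 0.0855]
ee_rot: [-179.9, 0.0, 77.6]
wrist_force: [2.1, -0.4, -2.8]
gripper_width: 0.0113
grip_force: 30.0
t: 32.5
tool_pos: [0.5495, 0.099, 0.0783]
ee_rot: [-180.0, -0.0, 77.6]
wrist_force: [2.0, 0.1, -2.3]
gripper_width: 0.0117
grip_force: 30.0
```

```bash
python3 -m pendant '[[0,0,0.01,0,0,0,1],[0,0,0.02,0,0,0,1],[0,0,0.03,0,0,0,1],[0,0,0.04,0,0,0,1],[0,0,0.04,0,0,0,1]]'
python3 -m pendant '[[0,0,0.01,0,0,0,1],[0,0,0.02,0,0,0,1],[0,0,0.02,0,0,0,1]]'
```

```text
t: 32.92
tool_pos: [0.5503, 0.0996, 0.0775]
ee_rot: [179.8, -0.1, 77.6]
wrist_force: [-1.6, 0.9, 10.2]
gripper_width: 0.0112
grip_force: 30.0
t: 33.17
tool_pos: [0.5507, 0.0999, 0.0774]
ee_rot: [179.8, -0.2, 77.6]
wrist_force: [-4.2, 2.3, 17.2]
gripper_width: 0.0113
grip_force: 30.1
```

```bash
python3 -m pendant '[[0,0,0,0,0,0,0.9],[0,0,0,0,0,0,0.75],[0,0,0,0,0,0,0.65],[0,0,0,0,0,0,0.65],[0,0,0,0,0,0,0.65]]'
python3 -m pendant '[[0,0,-0.2,0,0,0,0.65],[0,0,-0.5,0,0,0,0.65],[0,0,-0.8,0,0,0,0.65],[0,0,-1,0,0,0,0.65],[0,0,-1,0,0,0,0.65]]' >/dev/null
python3 -m pendant '[[-0.3,0,-0.2,0,0,0,0.6],[-0.6,0,-0.4,0,0,0,0.6],[-1,0,-0.5,0,0,0,0.6],[-1,0,-0.5,0,0,0,0.6]]' >/dev/null
python3 -m pendant '[[-0.4,0,0,0,0,0,0.6],[-0.8,0,0,0,0,0,0.6],[-1,0,0,0,0,0,0.6],[-1,0,0,0,0,0,0.6]]' >/dev/null
python3 -m pendant '[[-0.4,0,0,0,0,0,0.6],[-0.8,0,0,0,0,0,0.6],[-1,0,0,0,0,0,0.6],[-1,0,0,0,0,0,0.6]]'
python3 - <<'E'
from h import *
im=read_camera('top')[:,:,::-1]; cv2.imwrite('pics/t7raw.png',im)
for n in ('t6raw','t7raw'):
    im=cv2.imread(f'pics/{n}.png')
    g=cv2.GaussianBlur(cv2.resize(cv2.cvtColor(im[178:248,280:350],cv2.COLOR_BGR2GRAY),None,fx=8,fy=8,interpolation=cv2.INTER_CUBIC),(0,0),3)
    c=cv2.HoughCircles(g,cv2.HOUGH_GRADIENT,1,100,param1=60,param2=12,minRadius=44,maxRadius=62)
    Q=np.array([back((a[0]/8+280-.44,a[1]/8+178-.44),'top',.055)[:2] for a in c[0]])
    print(n); print(np.c_[c[0].round(),Q.round(4),np.linalg.norm(Q-[.5523,.101],axis=1).round(4)])
E
```

```text
t: 33.58
tool_pos: [0.549, 0.099, 0.0719]
ee_rot: [-179.9, 0.0, 77.6]
wrist_force: [0.1, -0.4, 0.0]
gripper_width: 0.0302
grip_force: 0.0
t: 35.0
tool_pos: [0.4841, -0.1963, 0.2207]
ee_rot: [-179.8, 0.0, 77.4]
wrist_force: [0.3, 1.2, -0.8]
gripper_width: 0.0353
grip_force: 0.0Traceback (most recent call last):
  File "<stdin>", line 7, in <module>
TypeError: 'NoneType' object is not subscriptable
```

```bash
python3 - <<'E'
from h import *
for n in ('t6raw','t7raw'):
    im=cv2.imread(f'pics/{n}.png')
    g=cv2.resize(cv2.cvtColor(im[178:248,280:350],cv2.COLOR_BGR2GRAY),None,fx=8,fy=8,interpolation=cv2.INTER_CUBIC)
    g=cv2.GaussianBlur(cv2.normalize(g,None,0,255,cv2.NORM_MINMAX),(0,0),2)
    # disc-minus-ring template
    y,x=np.mgrid[-72:73,-72:73]; r=np.hypot(x,y); t=np.where(r<52,200,np.where(r<68,40,90)).astype(np.uint8); m=(r<68).astype(np.uint8)
    s=cv2.matchTemplate(g,t,cv2.TM_CCOEFF_NORMED,mask=m); s[~np.isfinite(s)]=0
    print(n)
    Q=[]
    for i in range(8):
        _,v,_,p=cv2.minMaxLoc(s); cv2.circle(s,p,50,-1,-1)
        p=(p[0]+72,p[1]+72); q=back((p[0]/8+280-.44,p[1]/8+178-.44),'top',.055)[:2]
        print(round(v,2),p,q.round(4),np.linalg.norm(q-[.5523,.101]).round(4))
E
```

```text
t6raw
0.92 (179, 384) [0.5114 0.1396] 0.0563
0.92 (425, 311) [0.5403 0.0455] 0.0568
0.92 (379, 173) [0.5936 0.0637] 0.0556
0.92 (325, 420) [0.4981 0.0835] 0.0569
0.91 (138, 242) [0.5659 0.1562] 0.0569
0.9 (239, 137) [0.6071 0.1179] 0.0573
0.47 (309, 293) [0.5468 0.0902] 0.0121
0.42 (258, 277) [0.5528 0.1098] 0.0089
t7raw
0.92 (177, 385) [0.511  0.1404] 0.0571
0.92 (425, 311) [0.5403 0.0455] 0.0568
0.92 (325, 420) [0.4981 0.0835] 0.0569
0.92 (379, 173) [0.5936 0.0637] 0.0556
0.92 (279, 280) [0.5517 0.1018] 0.0009
0.91 (138, 242) [0.5659 0.1562] 0.0569
0.9 (239, 137) [0.6071 0.1179] 0.0573
0.34 (93, 487) [0.4717 0.1719] 0.1073
```

All seven found: six at about 57 mm and one in the middle. Handing in.

```bash
python3 -c "
from station import workorder
print(workorder.finish_job())"
```

```text
the job is handed in; nothing more can be done
None
```

All seven drums are in the tin as a honeycomb, six about 57 mm from the axis and one within 1 mm of it by the top camera; the job is handed in, but no verdict came back, and lean and floor contact were judged from contact forces and tool heights, not seen.

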